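Release a test piston and hold it part-drawn for inspection

ROBOT

A 7-joint arm with a two-finger parallel gripper is mounted at the origin on the work surface. World frame = base frame: x ahead of the robot, y to its left, z up, the work surface at z = 0. Lengths are in mm, angles in rad, forces in N, time in s.
With the tool pointing down it reaches from about 400 to 875 mm from the base axis. Payload 4.4 kg.
Tool frame: the origin (TCP) lies at the very end of the fingers, on their centre line; the grasp point (between the pads) lies 19 mm behind it; z points along the fingers, y is the line along which they close (so a half turn about z gives the same grasp; the last joint's range is limited). The gripper opens to 85 mm and grips with 20 to 120 N. Pads are 22 mm wide; open, the fingers measure 114 mm over their backs; the gripper's body (76 mm by 85 mm) begins 54 mm behind the grasp point. The pads swing forward as they close: fully open they stand 13 mm farther back than shut.
Start: joints at [1.097, 0.628, 0.038, 1.517, -0.027, 0.996, -0.02], TCP at [257.812, -596.7, 231.313] pointing down, gripper open.
Joint ranges: [-3.06, 3.06], [-0.37, 2.12], [-1.25, 1.32], [0.18, 2.47], [-1.1, 4.24], [0.23, 1.98], [-2.94, 2.94]. Speed limits (rad/s): [2.57, 2.57, 3.14, 3.14, 3.14, 3.14, 3.14].

INTERFACE

Orientations are given as [roll, pitch, yaw] about the fixed x, y, z axes, in that order (R = Rz(yaw) Ry(pitch) Rx(roll)).
In Python, from cell import ctrl gives the robot as it stands.
- The arm moves only by the tool step_arm, never from a script. Its argument "series" is a list that holds one entry, the list of rows, each a list of 7 numbers: the turn, a rotation vector about the tool's x, y, z as a fraction of full scale, then the shift along the tool's x, y, z as a fraction of full scale, then the closure, from 0 (fully open) to 1 (shut). In form: [[[ax, ay, az, tx, ty, tz, gripper], ...]]. A call has 1 to 12 rows; each row shifts and turns the commanded pose from where the row before left it, along the tool's axes as they then stand; what a row does not reach is not made up. Full scale, the value 1, is 150 mm for a shift and 45 degrees for a turn. A row lasts 1/10 s, in which the tool goes at most 50 mm and 8.59 degrees, less where a joint would pass 70% of its speed; a pose out of reach is approached as far as the arm can. A call with a number of a shift or a turn outside -1 to 1 is refused whole. A call with a gripper value outside its range is refused whole. The fingers move at their own pace and stop on an object; the grip force is fixed at half the most. Time passes only in rows, so rows that do not move let the fingers close. It gives the time, the measured TCP pose, the force, the opening and the grip force at its end, in the units of the state.
- ctrl.read_state(): the state, without advancing time (a new reading comes with each control period).
- ctrl.get_image(name): name is "side" or "top"; returns a dict with "img" (420x560x3 uint8, red, green, blue), "fx", "fy", "cx", "cy" (pixels), "R" (3x3) and "t" (3): a world point X has camera coordinates R X + t. Camera axes: x right, y down, z forward; pixel columns grow to the right and rows downward; lengths in mm; the calibration is good to about 2 mm. A picture is of the moment at which its call begins. There is no depth.
- ctrl.finish_job(): hands the job in; it is judged then, once.
Trained networks look in a picture, given as the dict that the camera call returned (one of the last four; its "shot" number tells which), for a name from the list of things; names that differ only in an ending like _2 or _b are one class to them, and where a whole thing is asked for, a point or a joint stands for the part that bears it (a point fixed in the world has none). Each returns a list of dicts, best first, with "score" (0 to 1); they miss things now and then, are a little off and sometimes report something else, mostly with a low value. They report only what shows in the picture. A call takes as long as a camera call. They do not tell look-alikes from the thing itself.
- ctrl.recognise(picture, thing): "centre" ([column, row] in pixels, amid what is visible of it).
The state is a dict: "clock": time; "qpos": joint angles; "qd": joint speeds; "tau": joint torques, N m; "eef_pos": TCP position; "tool_rot": TCP orientation; "force": force on the tool from outside, world axes, zero at the start; "torque": the same for the moment, N m; "width": finger opening in mm; "gripper_force": force on a finger pad.
Only numpy, scipy, OpenCV 4.12 (cv2) and the standard library are available. Lean on these libraries where they do the work, as an engineer would, in place of code of your own. Each camera call takes 0.05 s, during which the arm holds its last target. There are 200 camera calls.

TASK

Wind the hand crank on the piston tester anticlockwise (seen from above), about two full turns, until the retaining fork has drawn back clear of the piston's collar. Then take the piston by its handle, draw it straight up about 30 mm out of its bore without forcing it sideways or pulling it right out, and finish while still holding it there, upright and still, so that the ground shank can be inspected. Leave the other things on the bench where they are.

Things in the scene. Friction and masses are not known exactly. Their poses are not given: they have to be found in the camera images.
- tester: the piston tester, fixed to the bench: black base plate 120 x 270 x 12 mm (x, y, z); bright steel bore block 70 x 70 mm, top 82 mm above the bench, centred 75 mm from the origin towards -y; green gear housing 70 x 85 mm, roof 105 mm above the bench, centred 75 mm towards +y. Origin: under the base's centre, on the bench; z up
- bore (a point): centre of the bore's mouth, in the block's top face 82 mm above the bench; z points up along the bore, x and y as the tester's. The bore is vertical, 21 mm in diameter, 60 mm deep
- piston: loose steel piston, 0.2 to 0.4 kg, upright in the bore. Origin: centre of its collar's underside, which starts resting on the block's top face, at the bore's mouth; z up. Shank 20 mm in diameter, z -55 to 0 mm; collar 30 mm in diameter, z 0 to 6; neck 12 mm, z 6 to 30; black cylindrical handle 22 mm in diameter, z 30 to 64 mm, to be gripped from above at about z 48
- fork (a joint): slide of the retaining fork (m): 0 = in over the collar, grows to 0.030 as it moves along the tester's +y into the housing; clear of the collar from 0.023 on. Geared to the crank, 2 mm per rad (12.6 mm a turn). A flat steel bar 32 mm wide, 8 mm thick, underside 8 mm above the block's top, 2 mm over the seated collar; its two prongs straddle the neck and keep the piston from rising
- fork_tip (a point): midpoint between the fork's two prong tips, at mid thickness; 10 mm beyond the bore's axis (tester's -y) at joint 0
- crank (a joint): angle of the hand crank (rad), grows anticlockwise seen from above and draws the fork back; stops at 0 and 15, starts between 0 and 1.2. At 0 the crank points along the tester's +x; its direction in the tester's x, y plane is this angle. Friction about 0.1 Nm; stays where it is left
- crank_axis (a point): point on the crank's vertical axis, at the height of the middle of the knob, 147 mm above the bench
- knob_mid (a point): middle of the crank's black upright knob: a cylinder 22 mm in diameter, 50 mm tall (121 to 171 mm above the bench), 50 mm from the crank's axis. It spins freely on its own vertical axis, so it can be held and carried round the circle without turning the gripper. The crank's flat arm under it tops out 120 mm above the bench
- snubber: blackened steel gauge snubber standing upright, 28 mm in diameter, 50 mm tall; origin at its foot; leave alone
- lens: amber glass gauge lens lying flat, 64 mm in diameter, 9 mm thick; origin under its centre; leave alone
- cock_a: brass test cock lying flat, 70 mm long, 41 mm high with its lever; origin under its middle; leave alone
- cock_b: another like it; leave alone
- bush: white ceramic insulator bush, upright tube 36 mm in diameter, 40 mm tall; origin at its foot; leave alone
- spanner: steel spanner lying flat, 170 mm long; leave alone
- gauge: pressure gauge lying on its back, 100 mm in diameter, 38 mm high, brass stem to its -y; origin under its centre; leave alone
Things that resemble listed ones, but are neither listed nor needed, are in the scene too. Leave any green look-alike of the piston alone.

How it is judged:
By the outcome, as a careful person would: the job done as asked, in the order asked, and still so for the second after the job is handed in, while the arm keeps its last pose, push and grip.
It also fails if it takes over 58 s, if anything falls off the work surface, if the arm or the gripper's body presses on something with over 40 N, if the wrist force passes 120 N, or if a joint passes its speed limit or range.

## Working session

There is one attempt and no reset: what is moved stays moved. The work goes in short steps, Python scripts to look and compute and a tool call to move; the robot and the scene stay as the last step left them, time stands still between calls to the robot, and variables do not carry over. Pictures are saved under pics/ and viewed, at most 10 in all, crops included, and the job is handed in when it is done.

Besides the shell and the picture viewer there is one more tool, called after "Emit:" in YAML: its name, and indented under it one key for each argument. step_arm: Moves the arm, as the interface text tells. Shift numbers are shares of 150 mm and turn numbers shares of 45 degrees, none past 1 either way. Its arguments: {"type":"object","properties":{"series":{"type":"array","items":{"type":"array","items":{"type":"array","items":{"type":"number","minimum":-1,"maximum":1}}}}},"required":["series"]}

```bash
mkdir -p pics; cat > h.py <<'E'
import numpy as np, cv2
from cell import ctrl
def snap(n,fn=None):
    p=ctrl.get_image(n)
    if fn: cv2.imwrite('pics/'+fn,p['img'][:,:,::-1])
    return p
def ray(p,uv):
    R=np.array(p['R']);t=np.array(p['t']);c=-R.T@t
    d=R.T@np.array([(uv[0]-p['cx'])/p['fx'],(uv[1]-p['cy'])/p['fy'],1]);return c,d
def atz(p,uv,z):
    c,d=ray(p,uv);return c+d*(z-c[2])/d[2]
def proj(p,X):
    q=np.array(p['R'])@np.array(X,float)+np.array(p['t']);return [p['fx']*q[0]/q[2]+p['cx'],p['fy']*q[1]/q[2]+p['cy']]
def tri(a,ua,b,ub):
    c1,d1=ray(a,ua);c2,d2=ray(b,ub);d1/=np.linalg.norm(d1);d2/=np.linalg.norm(d2)
    s=np.linalg.lstsq(np.c_[d1,-d2],c2-c1,rcond=None)[0];x,y=c1+s[0]*d1,c2+s[1]*d2
    return (x+y)/2,np.linalg.norm(x-y)
E
python3 - <<'E'
from h import *
np.set_printoptions(precision=1,suppress=True)
a=snap('top','top0.png');b=snap('side','side0.png')
for n,p in(('top',a),('side',b)):
    print(n,'cam',ray(p,(0,0))[0],p['fx'])
    for th in('tester','piston','fork','knob_mid','crank','snubber'):
        print(th,[(np.array(r['centre']),round(r['score'],2)) for r in ctrl.recognise(p,th)[:4]])
s=ctrl.read_state();print(s['eef_pos'],s['tool_rot'],s['clock'])
c=np.hstack([cv2.imread('pics/top0.png')]);
E
```

```text
top cam [530.8  36.6 976.5] 445.8931944497424
tester [(array([290. , 222.2]), 0.8)]
piston [(array([349.5, 298.4]), 0.63), (array([329.6, 203.8]), 0.56)]
fork [(array([302.9, 216.4]), 0.78), (array([290.1, 221.8]), 0.72)]
knob_mid [(array([235. , 215.7]), 0.5)]
crank [(array([248.6, 224. ]), 0.89)]
snubber [(array([346.5, 260.4]), 0.66)]
side cam [ 428.4 -781.2  680.4] 522.3934900292838
tester [(array([260. , 261.5]), 0.7)]
piston [(array([281.8, 239.2]), 0.82), (array([176.7, 291.5]), 0.66), (array([254.6, 175.6]), 0.18)]
fork [(array([267.9, 230.3]), 0.79)]
knob_mid [(array([266.7, 231.6]), 0.29)]
crank [(array([254.3, 184.1]), 0.76)]
snubber [(array([229.2, 303.7]), 0.88)]
[ 257.8 -596.7  231.3] [ 3.1 -0.   0.4] 0.7
```

View pics/top0.png

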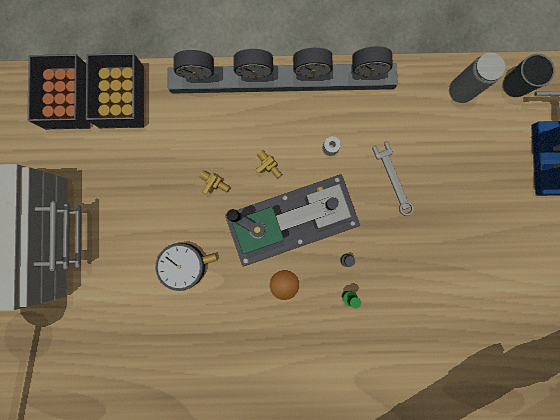

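View pics/side0.png

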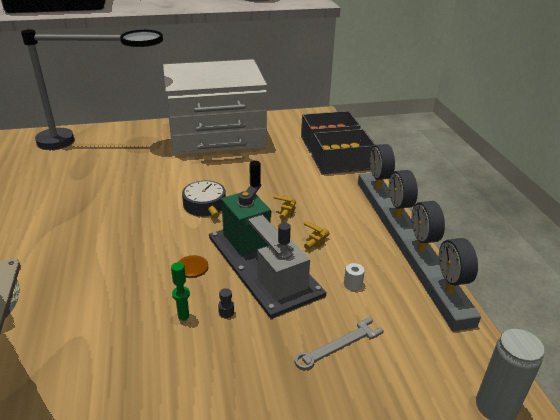

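The top view shows the tester at about (290,222), with the crank knob at (234,215) and a black piston handle in the steel block at (331,204). There are two piston candidates:
- **Black handle:** top (331,204), side (284,234). It sits in the bore block, so it is the one meant.
- **Green one:** top (350,299), side (181,292). It stands loose on the bench, so it is the look-alike.

I'll measure now and confirm with a crop.

```bash
python3 - <<'E'
from h import *
np.set_printoptions(precision=1,suppress=True)
a=snap('top');b=snap('side')
k=cv2.resize(a['img'][165:275,215:365,::-1],(750,550),interpolation=cv2.INTER_CUBIC)
cv2.imwrite('pics/c1.png',k)
k=cv2.resize(b['img'][150:310,190:350,::-1],(600,600),interpolation=cv2.INTER_CUBIC)
cv2.imwrite('pics/c2.png',k)
# dark black blobs
for n,p,roi in(('top',a,(200,240,222,250)),('top',a,(190,225,318,345)),('side',b,(155,192,240,268)),('side',b,(220,250,272,296))):
    r0,r1,c0,c1=roi;g=p['img'][r0:r1,c0:c1].max(2);m=(g<35).astype(np.uint8)
    nn,l,s,ce=cv2.connectedComponentsWithStats(m);i=1+np.argmax(s[1:,4]);print(n,ce[i]+[c0,r0],s[i]+[c0,r0,0,0,0])
E
```

```text
top [235.2 215.5] [227 209  15  13  64]
top [328.3 206.8] [326 202   8   8  15]
side [254.9 173.8] [250 161  11  28 244]
side [283.9 236.3] [279 229  11  16 156]
```

View pics/c1.png

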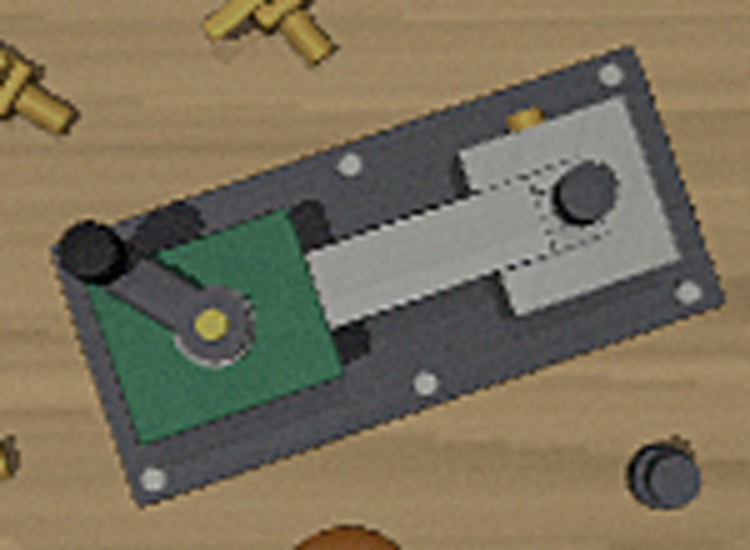

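View pics/c2.png

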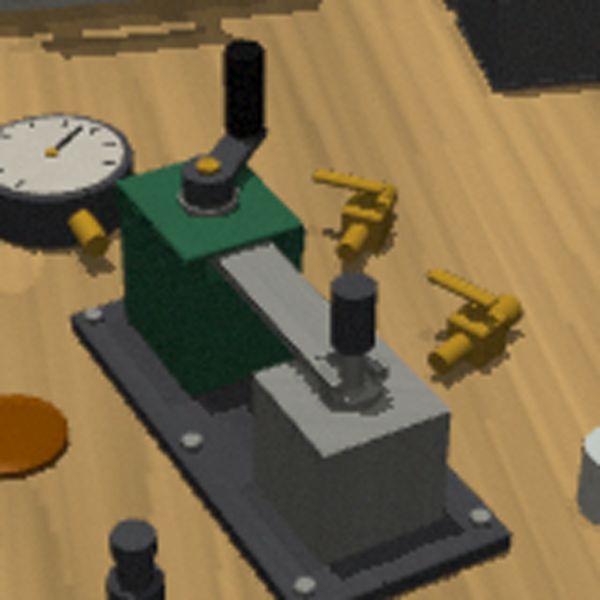

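The crop confirms the black-handled piston in the bore, handle top at about full-image (332.6,203.4), with the fork's prongs round its neck. The knob top is at (233,214.6) and the crank hub at (257,229.6).

```bash
python3 - <<'E'
from h import *
np.set_printoptions(precision=1,suppress=True)
a=snap('top');b=snap('side')
T=lambda u,v:(215+u/5,165+v/5)
S=lambda u,v:(190+u/3.75,150+v/3.75)
co=np.array([atz(a,T(*c),12) for c in((632,45),(722,300),(140,507),(52,248))])
print(co,[np.linalg.norm(co[i]-co[i-1]) for i in range(4)])
o=co.mean(0);ty=(co[2]+co[3]-co[0]-co[1])[:2];yaw=np.arctan2(ty[1],ty[0])-np.pi/2
print('o',o,'yaw',yaw)
c,s=np.cos(yaw),np.sin(yaw)
L=lambda x,y,z:np.array([o[0]+c*x-s*y,o[1]+s*x+c*y,z])
print('bore',L(0,-75,82),'axis?',L(0,75,147))
bolts=np.array([atz(a,T(*q),14) for q in((611,75),(688,292),(153,480),(350,165),(426,384))]);print('bolts',bolts)
print('handle top',atz(a,T(588,192),146),'tri',tri(a,T(588,192),b,S(354,288)),'side@146',atz(b,S(354,288),146))
print('knob top',atz(a,T(90,248),171),'tri',tri(a,T(92,245),b,S(245,48)))
print('side knob mid z147',atz(b,S(243,90),147))
print('hub',tri(a,T(210,323),b,S(208,166)),atz(a,T(210,323),128))
print(ctrl.read_state()['tool_rot'])
E
```

```text
[[ 674.1 -106.1   12. ]
 [ 562.1 -141.8   12. ]
 [ 478.2  111.4   12. ]
 [ 590.5  147.8   12. ]] [np.float64(267.38503488591), np.float64(117.54005677535724), np.float64(266.6939921334876), np.float64(118.0404406421948)]
o [576.2   2.8  12. ] yaw 0.31912469282466893
bore [599.8 -68.4  82. ] axis? [552.7  74.  147. ]
bolts [[ 660.9  -96.3   14. ]
 [ 565.8 -126.8   14. ]
 [ 489.7  105.4   14. ]
 [ 623.8   18.    14. ]
 [ 528.4  -12.7   14. ]]
handle top [599.1 -68.2 146. ] tri (array([600.9, -69. , 142.2]), np.float64(2.910867064322018)) side@146 [601.1 -74.1 146. ]
knob top [580.4 115.7 171. ] tri (array([582.6, 115. , 169.3]), np.float64(2.0413229519783385))
side knob mid z147 [581.4 109.5 147. ]
hub (array([555.1,  74.7, 123.8]), np.float64(2.933332530152015)) [553.5  74.7 128. ]
[ 3.1 -0.   0.4]
```

```bash
cat >> h.py <<'E'
from scipy.spatial.transform import Rotation as Ro
def totool(target):
    s=ctrl.read_state();R=Ro.from_euler('xyz',s['tool_rot'])
    d=R.inv().apply(np.array(target)-s['eef_pos'])
    print('clock',s['clock'],'pos',s['eef_pos'],'rot',np.round(s['tool_rot'],3),'F',np.round(s['force'],1),'w',s['width']);print('tool shift units',np.round(d/150,4));return d/150
E
python3 - <<'E'
from h import *
print(totool([581,114.5,231])/20)
E
```

```text
clock 0.9 pos [ 257.81014998 -596.70177815  231.30231398] rot [ 3.142 -0.     0.408] F [ 0.1 -0.4  0.5] w 85.14439547469479
tool shift units [ 3.8583e+00 -3.4981e+00  2.1000e-03]
[ 1.92913377e-01 -1.74902991e-01  1.02665633e-04]
```

Emit:
step_arm:
  series:
    - [[0,0,0,0.193,-0.175,0,0],[0,0,0,0.193,-0.175,0,0],[0,0,0,0.193,-0.175,0,0],[0,0,0,0.193,-0.175,0,0],[0,0,0,0.193,-0.175,0,0],[0,0,0,0.193,-0.175,0,0],[0,0,0,0.193,-0.175,0,0],[0,0,0,0.193,-0.175,0,0],[0,0,0,0.193,-0.175,0,0],[0,0,0,0.193,-0.175,0,0]]

```text
clock: 1.9
eef_pos: [420.1, -239.5, 231.6]
tool_rot: [3.141, -0.001, 0.408]
force: [1.1, -0.0, 0.6]
width: 85.5
gripper_force: 0.0
```

Emit:
step_arm:
  series:
    - [[0,0,0,0.193,-0.175,0,0],[0,0,0,0.193,-0.175,0,0],[0,0,0,0.193,-0.175,0,0],[0,0,0,0.193,-0.175,0,0],[0,0,0,0.193,-0.175,0,0.3],[0,0,0,0.193,-0.175,0,0.3],[0,0,0,0.193,-0.175,0,0.3],[0,0,0,0.193,-0.175,0,0.3],[0,0,0,0.193,-0.175,0,0.3],[0,0,0,0.193,-0.175,0,0.3],[0,0,0,0,0,0,0.3],[0,0,0,0,0,0,0.3]]

```text
clock: 3.1
eef_pos: [581.0, 115.7, 231.0]
tool_rot: [3.142, 0.001, 0.41]
force: [-1.0, -1.6, 0.9]
width: 60.1
gripper_force: 0.0
```

```bash
python3 - <<'E'
from h import *
print(totool([581,114.5,231]))
print(ctrl.read_state()['qpos'])
a=snap('top');b=snap('side')
k=np.hstack([cv2.resize(a['img'][165:275,190:320,::-1],None,fx=3,fy=3),cv2.resize(b['img'][120:230,195:325,::-1],None,fx=3,fy=3)])
cv2.imwrite('pics/c3.png',k); 
for n,p in(('t',a),('s',b)): print(n,proj(p,ctrl.read_state()['eef_pos']),proj(p,[581,114.5,171]))
E
```

```text
clock 3.1 pos [580.96704972 115.70656039 231.02656548] rot [3.142e+00 1.000e-03 4.100e-01] F [-1.  -1.6  0.9] w 60.13947015268273
tool shift units [-0.003   0.0075  0.0002]
[-0.00300448  0.00746474  0.00017917]
[-0.22973916  0.54422042 -0.02229845  1.68384463  0.01475496  0.91422373
 -1.41866178]
t [np.float64(230.91714988823418), np.float64(212.16690099492834)] [np.float64(233.6769519134709), np.float64(214.2336372483768)]
s [np.float64(253.90015524094653), np.float64(135.01330024947185)] [np.float64(254.08951562119614), np.float64(162.28699465312573)]
```

View pics/c3.png

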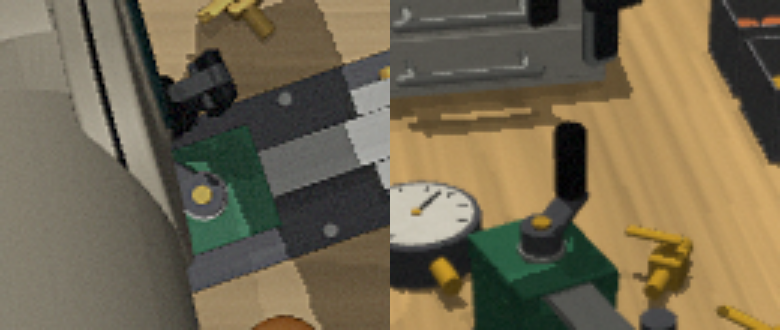

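The side half of the picture shows the open fingers (composite x about 542 and 602) centred above the knob (570), so I'll go down to TCP z 130 and grip.

Emit:
step_arm:
  series:
    - [[0,0,0,0,0.007,0.16,0.3],[0,0,0,0,0,0.16,0.3],[0,0,0,0,0,0.16,0.3],[0,0,0,0,0,0.1,0.3],[0,0,0,0,0,0.09,0.3],[0,0,0,0,0,0,0.3]]

```text
clock: 3.8
eef_pos: [580.3, 112.3, 129.4]
tool_rot: [-3.142, 0.003, 0.406]
force: [-0.2, 0.5, 0.0]
width: 59.9
gripper_force: 0.0
```

Emit:
step_arm:
  series:
    - [[0,0,0,0,0,0,1],[0,0,0,0,0,0,1],[0,0,0,0,0,0,1],[0,0,0,0,0,0,1],[0,0,0,0,0,0,1],[0,0,0,0,0,0,1],[0,0,0,0,0,0,1]]

```text
clock: 4.5
eef_pos: [582.4, 114.5, 132.1]
tool_rot: [3.142, -0.002, 0.408]
force: [-0.7, 0.6, 6.7]
width: 20.5
gripper_force: 58.4
```

```bash
python3 - <<'E'
from h import *
np.set_printoptions(precision=3,suppress=True)
totool([581,114.5,130]);s=ctrl.read_state();p=s['eef_pos'];c=np.array([553,74.3]);d=p[:2]-c
print('r',np.hypot(*d),'ang',np.degrees(np.arctan2(d[1],d[0])),s['torque'])
R=Ro.from_euler('xyz',s['tool_rot']);a0=np.arctan2(d[1],d[0])
a=a0+np.radians(15)*np.arange(25);P=np.c_[c[0]+50*np.cos(a),c[1]+50*np.sin(a),0*a]
print(np.round(R.inv().apply(np.diff(P,axis=0))/150,3))
E
```

```text
clock 4.5 pos [582.387 114.513 132.088] rot [ 3.142 -0.002  0.408] F [-0.7  0.6  6.7] w 20.51475284212582
tool shift units [-0.009 -0.004  0.014]
r 49.80627103070418 ang 53.8410205373282 [0.192 0.183 0.007]
[[-0.054 -0.069 -0.   ]
 [-0.069 -0.052 -0.   ]
 [-0.081 -0.033 -0.   ]
 [-0.086 -0.011 -0.   ]
 [-0.086  0.012 -0.   ]
 [-0.08   0.034 -0.   ]
 [-0.069  0.054 -0.   ]
 [-0.052  0.069 -0.   ]
 [-0.033  0.081 -0.   ]
 [-0.011  0.086 -0.   ]
 [ 0.012  0.086  0.   ]
 [ 0.034  0.08   0.   ]
 [ 0.054  0.069  0.   ]
 [ 0.069  0.052  0.   ]
 [ 0.081  0.033  0.   ]
 [ 0.086  0.011  0.   ]
 [ 0.086 -0.012  0.   ]
 [ 0.08  -0.034  0.   ]
 [ 0.069 -0.054  0.   ]
 [ 0.052 -0.069  0.   ]
 [ 0.033 -0.081  0.   ]
 [ 0.011 -0.086  0.   ]
 [-0.012 -0.086 -0.   ]
 [-0.034 -0.08  -0.   ]]
```

Emit:
step_arm:
  series:
    - [[0,0,0,-0.054,-0.069,0,1],[0,0,0,-0.069,-0.052,0,1],[0,0,0,-0.081,-0.033,0,1],[0,0,0,-0.086,-0.011,0,1],[0,0,0,-0.086,0.012,0,1],[0,0,0,-0.08,0.034,0,1],[0,0,0,0,0,0,1]]

```text
clock: 5.2
eef_pos: [509.8, 103.0, 132.0]
tool_rot: [-3.141, 0.001, 0.408]
force: [-4.2, 1.4, 9.6]
width: 20.9
gripper_force: 59.6
```

```bash
cat > g.py <<'E'
from h import *
s=ctrl.read_state();p=s['eef_pos'];d=p[:2]-np.array([553,74.3])
print('r',np.hypot(*d),'ang',np.degrees(np.arctan2(d[1],d[0])),s['force'],s['torque'],s['eef_pos'],s['gripper_force'],s['width'],s['tool_rot'])
E
python3 g.py
```

```text
r 51.87114689645536 ang 146.40389693646563 [-4.20992856  1.38077042  9.58246008] [0.23842364 0.71130551 0.04042946] [509.79346771 103.00211574 132.02979725] 59.602071046829224 20.89228186905404 [-3.14105646e+00  1.06499314e-03  4.07791181e-01]
```

Emit:
step_arm:
  series:
    - [[0,0,0,-0.069,0.054,0,1],[0,0,0,-0.052,0.069,0,1],[0,0,0,-0.033,0.081,0,1],[0,0,0,-0.011,0.086,0,1],[0,0,0,0.012,0.086,0,1],[0,0,0,0.034,0.08,0,1],[0,0,0,0,0,0,1]]

```text
clock: 5.9
eef_pos: [524.7, 32.8, 132.0]
tool_rot: [3.14, -0.004, 0.406]
force: [1.8, 1.0, 8.5]
width: 20.5
gripper_force: 59.3
```

Emit:
step_arm:
  series:
    - [[0,0,0,0.054,0.069,0,1],[0,0,0,0.069,0.052,0,1],[0,0,0,0.081,0.033,0,1],[0,0,0,0.086,0.011,0,1],[0,0,0,0.086,-0.012,0,1],[0,0,0,0.08,-0.034,0,1],[0,0,0,0,0,0,1]]

```text
clock: 6.6
eef_pos: [592.9, 47.2, 132.0]
tool_rot: [-3.14, -0.002, 0.411]
force: [-2.1, 2.7, 9.9]
width: 21.0
gripper_force: 59.6
```

Emit:
step_arm:
  series:
    - [[0,0,0,0.069,-0.054,0,1],[0,0,0,0.052,-0.069,0,1],[0,0,0,0.033,-0.081,0,1],[0,0,0,0.011,-0.086,0,1],[0,0,0,-0.012,-0.086,0,1],[0,0,0,-0.034,-0.08,0,1],[0,0,0,0,0,0,1]]

```text
clock: 7.3
eef_pos: [580.4, 116.0, 132.1]
tool_rot: [-3.141, -0.001, 0.411]
force: [-0.5, 1.4, 7.2]
width: 20.7
gripper_force: 59.7
```

```bash
python3 g.py
```

```text
r 49.863208680739994 ang 56.66981283425152 [-0.508719    1.43297965  7.20116903] [ 0.27474061  0.08545431 -0.01539688] [580.39799321 115.9616076  132.0507164 ] 59.73618686199188 20.708058863968592 [-3.14105499e+00 -6.31954061e-04  4.10510035e-01]
```

One smooth turn is done with low forces; now the second.

Emit:
step_arm:
  series:
    - [[0,0,0,-0.054,-0.069,0,1],[0,0,0,-0.069,-0.052,0,1],[0,0,0,-0.081,-0.033,0,1],[0,0,0,-0.086,-0.011,0,1],[0,0,0,-0.086,0.012,0,1],[0,0,0,-0.08,0.034,0,1],[0,0,0,-0.069,0.054,0,1],[0,0,0,-0.052,0.069,0,1],[0,0,0,-0.033,0.081,0,1],[0,0,0,-0.011,0.086,0,1],[0,0,0,0.012,0.086,0,1],[0,0,0,0.034,0.08,0,1]]

```text
clock: 8.5
eef_pos: [522.4, 34.3, 132.0]
tool_rot: [-3.141, -0.002, 0.409]
force: [1.6, 4.4, 7.6]
width: 20.6
gripper_force: 59.5
```

Emit:
step_arm:
  series:
    - [[0,0,0,0.054,0.069,0,1],[0,0,0,0.069,0.052,0,1],[0,0,0,0.081,0.033,0,1],[0,0,0,0.086,0.011,0,1],[0,0,0,0.086,-0.012,0,1],[0,0,0,0.08,-0.034,0,1],[0,0,0,0.069,-0.054,0,1],[0,0,0,0.052,-0.069,0,1],[0,0,0,0.033,-0.081,0,1],[0,0,0,0.011,-0.086,0,1],[0,0,0,-0.012,-0.086,0,1],[0,0,0,-0.034,-0.08,0,1]]

```text
clock: 9.7
eef_pos: [582.2, 114.7, 132.0]
tool_rot: [3.14, -0.003, 0.408]
force: [1.6, -0.9, 8.3]
width: 20.9
gripper_force: 59.7
```

Emit:
step_arm:
  series:
    - [[0,0,0,0,0,0,1],[0,0,0,0,0,0,0.3],[0,0,0,0,0,0,0.3],[0,0,0,0,0,0,0.3],[0,0,0,0,0,0,0.3],[0,0,0,0,0,-0.1,0.3],[0,0,0,0,0,-0.2,0.3],[0,0,0,0,0,-0.2,0.3],[0,0,0,0,0,-0.2,0.3],[0,0,0,0,0,0,0.3],[0,0,0,0,0,0,0.3]]

```text
clock: 10.8
eef_pos: [581.6, 113.7, 236.0]
tool_rot: [3.141, -0.001, 0.407]
force: [-0.4, 0.3, -0.2]
width: 59.7
gripper_force: 0.0
```

```bash
python3 - <<'E'
from h import *
print(totool([600,-68.5,235]))
b=snap('side')
k=cv2.resize(b['img'][120:310,190:350,::-1],(504,598),interpolation=cv2.INTER_CUBIC);cv2.imwrite('pics/c4.png',k)
print(proj(b,[600,-68.5,146]))
E
```

```text
clock 10.8 pos [581.55124334 113.7222375  236.01398166] rot [ 3.141e+00 -1.000e-03  4.070e-01] F [-0.4  0.3 -0.2] w 59.728861527701675
tool shift units [-0.3685  1.1641  0.0068]
[-0.36852168  1.16408504  0.00676298]
[np.float64(283.06109780113746), np.float64(224.9960123486693)]
```

View pics/c4.png

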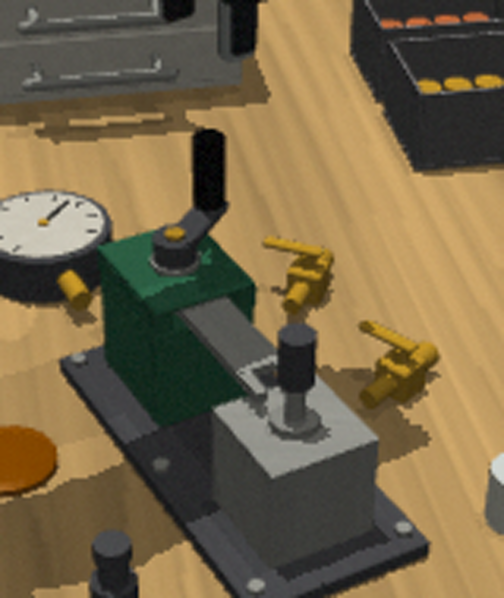

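The crop shows the fork drawn back: its prong tips, at about (270,375), have left the neck, and the collar at (294,418) is fully exposed. Next I'll move over the piston.

Emit:
step_arm:
  series:
    - [[0,0,0,-0.046,0.1455,0,0.3],[0,0,0,-0.046,0.1455,0,0.3],[0,0,0,-0.046,0.1455,0,0.3],[0,0,0,-0.046,0.1455,0,0.3],[0,0,0,-0.046,0.1455,0,0.3],[0,0,0,-0.046,0.1455,0,0.3],[0,0,0,-0.046,0.1455,0,0.3],[0,0,0,-0.046,0.1455,0,0.3],[0,0,0,0,0,0,0.3],[0,0,0,0,0,0,0.3]]

```text
clock: 11.85
eef_pos: [599.2, -68.3, 234.3]
tool_rot: [-3.14, 0.002, 0.407]
force: [-0.1, 0.6, -0.4]
width: 59.7
gripper_force: 0.0
```

```bash
python3 - <<'E'
from h import *
print(totool([600,-68.5,112]))
a=snap('top');b=snap('side')
k=np.hstack([cv2.resize(a['img'][160:260,265:395,::-1],None,fx=3,fy=3),cv2.resize(b['img'][180:280,220:350,::-1],None,fx=3,fy=3)]);cv2.imwrite('pics/c5.png',k)
E
```

```text
clock 11.85 pos [599.19206629 -68.26753316 234.31508356] rot [-3.14e+00  2.00e-03  4.07e-01] F [-0.1  0.6 -0.4] w 59.72827306003408
tool shift units [0.0062 0.005  0.8154]
[0.00624786 0.0050122  0.81541381]
```

View pics/c5.png

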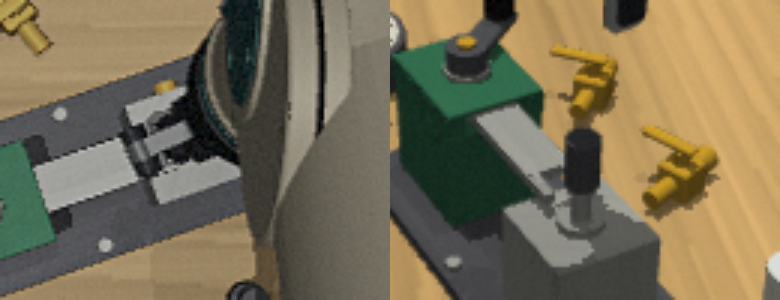

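The gripper is over the handle and the fork is clear in both views. I'll descend to TCP z about 112, then close.

Emit:
step_arm:
  series:
    - [[0,0,0,0,0,0.16,0.3],[0,0,0,0,0,0.16,0.3],[0,0,0,0,0,0.16,0.3],[0,0,0,0,0,0.14,0.3],[0,0,0,0,0,0.11,0.3],[0,0,0,0,0,0.085,0.3],[0,0,0,0,0,0,0.3],[0,0,0,0,0,0,0.3]]

```text
clock: 12.75
eef_pos: [600.4, -67.7, 113.8]
tool_rot: [-3.141, -0.0, 0.409]
force: [-0.1, 0.6, -0.4]
width: 60.1
gripper_force: 0.0
```

Emit:
step_arm:
  series:
    - [[0,0,0,0,0,0,1],[0,0,0,0,0,0,1],[0,0,0,0,0,0,1],[0,0,0,0,0,0,1],[0,0,0,0,0,0,1],[0,0,0,0,0,0,1],[0,0,0,0,0,0,1],[0,0,0,0,0,0,1]]

```text
clock: 13.55
eef_pos: [600.5, -67.6, 114.6]
tool_rot: [-3.141, -0.001, 0.408]
force: [-1.8, 2.1, 6.0]
width: 20.2
gripper_force: 58.4
```

```bash
python3 g.py
```

```text
r 149.6478568406729 ang -71.50918640935873 [-1.79554429  2.10014094  6.04668385] [0.37780582 0.37815333 0.01071553] [600.46120758 -67.62221402 114.56073076] 58.44174385070801 20.247850047269186 [-3.14136374e+00 -1.23840992e-03  4.08095429e-01]
```

Emit:
step_arm:
  series:
    - [[0,0,0,0,0,-0.02,1],[0,0,0,0,0,-0.02,1],[0,0,0,0,0,-0.02,1],[0,0,0,0,0,0,1]]

```text
clock: 13.95
eef_pos: [600.1, -67.8, 122.7]
tool_rot: [-3.141, -0.0, 0.408]
force: [-0.1, 2.8, -0.6]
width: 20.6
gripper_force: 58.9
```

```bash
python3 g.py
```

```text
r 149.73346385075902 ang -71.66915816505575 [-0.06008311  2.79632313 -0.58970129] [ 6.24782633e-01  1.06376563e-02 -3.08573981e-05] [600.09169518 -67.83543697 122.74835968] 58.87250483036041 20.558274915856877 [-3.14105933e+00 -1.46811886e-04  4.07934131e-01]
```

Emit:
step_arm:
  series:
    - [[0,0,0,0.001,-0.002,-0.02,1],[0,0,0,0,0,-0.025,1],[0,0,0,0,0,-0.025,1],[0,0,0,0,0,-0.025,1],[0,0,0,0,0,-0.025,1],[0,0,0,0,0,-0.02,1],[0,0,0,0,0,0,1],[0,0,0,0,0,0,1],[0,0,0,0,0,0,1]]

```text
clock: 14.85
eef_pos: [600.3, -68.0, 143.7]
tool_rot: [3.141, -0.0, 0.408]
force: [-0.7, 1.8, -1.4]
width: 20.6
gripper_force: 58.8
```

```bash
python3 g.py; python3 - <<'E'
from h import *
a=snap('top');b=snap('side')
k=np.hstack([cv2.resize(a['img'][160:260,265:365,::-1],(350,350)),cv2.resize(b['img'][180:280,230:330,::-1],(450,450))[:350] if 0 else cv2.resize(b['img'][180:280,225:350,::-1],(437,350))]);cv2.imwrite('pics/c6.png',k)
E
```

```text
r 149.9495076205544 ang -71.62534224008219 [-0.65072765  1.82594717 -1.3938737 ] [ 0.46306979 -0.00301207  0.03152393] [600.26848027 -68.00441177 143.71870775] 58.79643380641937 20.608318775195947 [ 3.14138058e+00 -3.09362884e-04  4.07732417e-01]
```

View pics/c6.png

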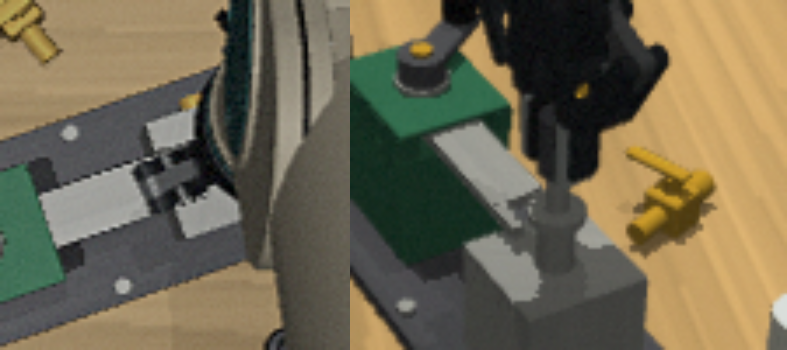

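The side crop shows the collar at about (560,215), well above the block, with the shank exposed and still in the bore. The piston is upright, held by its handle, and about 29–30 mm up. Forces are small and everything is still, so I'm handing in.

```bash
python3 -c "
from cell import ctrl
print(ctrl.finish_job())"
```

```text
the job is handed in; nothing more can be done
None
```

The job is handed in: I wound the crank two turns anticlockwise, the fork is clear of the collar, and the arm is holding the piston upright and still, about 30 mm out of its bore.

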